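# Brush out the leaning steel cup and snap the brush into its spring clips

### The job

Take the long brush from its wooden rest and brush out the leaning steel cup: push the bristles down the inside to the bottom, draw them up until the tip is at the mouth, and push them down to the bottom once more. Then put the brush away in the steel clip rack: push its handle squarely down between both pairs of sprung jaws until it snaps fully home, head to either side, stop pushing as soon as it has snapped rather than ramming it, and let go. Leave the jar, its lid and the can where they stand.

Things in the scene. Friction and masses are not known exactly. Their poses are not given: they have to be found in the camera images.
- brush_grip (a point): Middle of the brush's round pale wooden handle, on its axis: the place to grip. Handle 24 mm in diameter, from 66 mm behind this point to 60 mm ahead. Local x runs along the brush towards the bristle tip; it may be rolled about x. The brush is one rigid piece, 201 mm long, about 120 g. At the start it lies level in the rest, axis 60 mm above the bench, head towards the robot within 0.5 rad.
- brush_tip (a point): Centre of the end of the dark cylindrical bristle head, on the brush's axis, 135 mm ahead of brush_grip. The head is 44 mm in diameter and 50 mm long, stiff; between it and the handle is a wire neck 8 mm in diameter.
- brush: The whole brush; its origin and axes are those of brush_grip.
- rest: Fixed dark wooden brush rest: a beam 110 x 64 mm, 30 mm high, with two V-notched uprights 12 mm thick, 42 mm either side of its middle along local x, 60 mm high. Between them the handle is free: 72 mm lengthwise, and 30 mm from its axis down to the beam. Origin at the centre of its underside, on the bench, z up. The brush lies along its x.
- cup: Fixed steel cup in a wooden cradle: 72 mm outside and 64 mm inside diameter. Origin at the centre of its underside; local z is its axis, out of the mouth: inner bottom at z = 5 mm, mouth at z = 95 mm. The axis leans 55 degrees from vertical, mouth up and away from the robot within 0.35 rad. A tool holding the brush squarely is then tilted 35 degrees, fingers pointing away from the robot.
- cup_mouth (a point): Centre of the cup's mouth, on its axis, about 102 mm above the bench. Nothing stands in front of it or above it.
- rack: Fixed steel clip rack: base plate 125 x 80 x 8 mm with two pairs of upright sprung jaws, 42 mm either side of its middle along local x, each 16 mm long. Origin at the centre of its underside, on the bench, z up; the handle is to lie along x, head either way. Between the pairs 68 mm is free for the fingers.
- rack_seat (a point): Where the handle's middle lies when home: over the rack's middle, 40 mm above the bench, 32 mm above the base plate. The jaws have flared lips (top 64 mm high, 40 mm apart) and, 49 mm high, beads 18 mm apart that spring open. Pushed straight down, the handle's axis meets them about 60 mm high; resistance peaks at 12 to 16 N about 55 mm high and is gone at 48 mm; from there the jaws pull it home.
- jar: White-capped jar, 64 mm diameter, 70 mm high, loose bystander; origin at the centre of its underside.
- jar_lid: Loose white disc lid, 68 mm diameter, 12 mm thick, lying on the bench; bystander.
- can: Plain aluminium can, 60 mm diameter, 160 mm high, loose bystander; origin at the centre of its underside.
Things that resemble listed ones, but are neither listed nor needed, are in the scene too. Leave any blue or red look-alike of the rack alone.

How it is judged:
By the outcome, as a careful person would: the job done as asked, in the order asked, and still so for the second after the job is handed in, with the robot touching nothing.
It also fails if it takes over 61 s, if anything falls off the work surface, if the arm or the gripper's body presses on something with over 40 N, if the wrist force passes 120 N, or if a joint passes its speed limit or range.

### The arm

A 6-joint arm with a two-finger parallel gripper is mounted at the origin on the work surface. World frame = base frame: x ahead of the robot, y to its left, z up, the work surface at z = 0. Lengths are in m, angles in rad, forces in N, time in s.
With the tool pointing down it reaches from about 0.325 to 0.9 m from the base axis. Payload 3.5 kg.
Tool frame: the origin (TCP) lies midway between the tips of the shut fingers; the grasp point (between the pads) lies bot.pinch_z behind it (bot.pinch_z is the distance from the TCP to the grasp point, in m); z points along the fingers, y is the line along which they close (so a half turn about z gives the same grasp; the last joint's range is limited). The gripper opens to 85 mm and grips with 20 to 120 N. Pads are 22 mm wide; open, the fingers measure 114 mm over their backs; the gripper's body (76 mm by 85 mm) begins 54 mm behind the grasp point. The pads swing forward as they close: fully open they stand 13 mm farther back than shut.
Start: joints at [-1.387, 0.276, -0.026, 1.268, 0, 1.467], TCP at [0.177, -0.599, 0.231] pointing down, gripper open.
Joint ranges: [-3.12, 3.12], [-0.85, 1.88], [-1.08, 1.24], [-1.95, 2.15], [-1.57, 1.53], [-3.14, 3.14]. Speed limits (rad/s): [2.57, 2.57, 3.14, 3.14, 3.14, 3.14].

### API

Orientations are given as a unit quaternion [x, y, z, w].
In Python, from plant import sensors, optics, workorder, bot gives the robot as it stands.
- The arm moves only by the shell command python3 -m crank 'ROWS' [FORCE]. ROWS is JSON, a list of rows, each a list of 7 numbers: the turn, a rotation vector about the tool's x, y, z in rad, then the shift along the tool's x, y, z in m, then the opening, from 0 (shut) to 1 (fully open). A call has 1 to 10 rows; each row is the pose to reach, as a shift and turn from the pose commanded when the call began, along the tool's axes at that moment; what a row does not reach only later rows make up. A row lasts 1/10 s, in which the tool goes at most 50 mm and 8.59 degrees, less where a joint would pass 70% of its speed; a pose out of reach is approached as far as the arm can. A call with a gripper value outside its range is refused whole. The fingers move at their own pace and stop on an object; FORCE is the grip in N (left out, the last holds). Time passes only in rows, so rows that repeat a pose let the fingers close. It gives the time, the measured TCP pose, the force, the opening and the grip force at its end, in the units of the state.
- sensors.get_state(): the state, without advancing time (a new reading comes with each control period).
- optics.read_camera(name): name is "scene" or "top" or "wrist"; returns a dict with "pixels" (384x512x3 uint8, blue, green, red), "intrinsics" (3x3 intrinsics, pixels), "rvec" (rotation vector, rad) and "tvec" (3), from world to camera coordinates, as OpenCV has them. Camera axes: x right, y down, z forward; pixel columns grow to the right and rows downward; lengths in m; the calibration is good to about 2 mm. A picture is of the moment at which its call begins. There is no depth.
- workorder.hand_in(): hands the job in; it is judged then, once.
The state is a dict: "t": time; "joints": joint angles; "qvel": joint speeds; "effort": joint torques, N m; "ee_pos": TCP position; "tool_rot": TCP orientation; "contact_force": force on the tool from outside, world axes, zero at the start; "moment": the same for the moment, N m; "grip_width": opening from 0.0 (shut) to 1.0 (fully open); "grip_force": force on a finger pad.
Only numpy, scipy, OpenCV 4.12 (cv2) and the standard library are available. Lean on these libraries where they do the work, as an engineer would, in place of code of your own. Each camera call takes 0.05 s, during which the arm holds its last target. There are 200 camera calls.

## Working session

There is one attempt and no reset: what is moved stays moved. The work goes in short steps, Python scripts to look and compute and a shell command to move; the robot and the scene stay as the last step left them, time stands still between calls to the robot, and variables do not carry over. Pictures are saved under pics/ and viewed, at most 10 in all, crops included, and the job is handed in when it is done.

```bash
ls; mkdir -p pics; python3 - <<'E'
from plant import sensors, optics, workorder, bot
import cv2,numpy as np
print(sensors.get_state()); print({k:getattr(bot,k) for k in dir(bot) if not k.startswith('_')})
for n in ("scene","top"):
    c=optics.read_camera(n); cv2.imwrite(f"pics/{n}0.png",c["pixels"])
    np.savez(f"pics/{n}0.npz",**c)
    R=cv2.Rodrigues(np.array(c["rvec"]))[0]; print(n,-R.T@np.array(c["tvec"]).ravel(),np.array(c["intrinsics"]).tolist(), R.tolist())
E
```

```text
pics
{'t': 0.0, 'joints': array([-1.38739544e+00,  2.77149758e-01, -2.78763664e-02,  1.26800219e+00,
       -3.45307235e-05,  1.46741484e+00]), 'qvel': array([-0.0005071 , -0.00046944, -0.00014892,  0.00012212, -0.00044178,
       -0.00085637]), 'effort': array([-1.04960025e-03, -4.45515060e+01,  2.95200366e+01,  1.64202426e-02,
       -5.23960659e-05, -9.39517051e-07]), 'ee_pos': array([ 0.17664172, -0.59870957,  0.23015142]), 'tool_rot': array([ 9.89736467e-01,  1.42900244e-01, -6.18902383e-05, -1.11441100e-03]), 'contact_force': array([ 0.41823599, -0.70802915, -0.62567254]), 'moment': array([-0.03678075, -0.05841039,  0.02646726]), 'grip_force': 0.0, 'grip_width': 1.0013331976964268}
{'Unreachable': <class 'plant.Unreachable'>, 'pinch_z': 0.0187}
scene [ 1.39404053 -0.28664221  0.93481059] [[462.8761627415254, 0.0, 248.22804812967019], [0.0, 462.8761627415254, 195.50724760105828], [0.0, 0.0, 1.0]] [[0.305609561118773, 0.9520838872276312, 0.011792702587349158], [0.6492136833489632, -0.19929935092182938, -0.7340308999453695], [-0.6965087145939111, 0.2319828450632943, -0.6790136744507264]]
top [0.35977419 0.00594899 1.07146772] [[351.6483073387029, 0.0, 253.620695529215], [0.0, 351.6483073387029, 194.79525615805457], [0.0, 0.0, 1.0]] [[-0.023900624326944397, -0.9996570885374905, 0.01069885477658171], [-0.9891414633940379, 0.022094170919789158, -0.1452962938483588], [0.14501008775765822, -0.014055353005715296, -0.9893303399271656]]
```

View pics/top0.png

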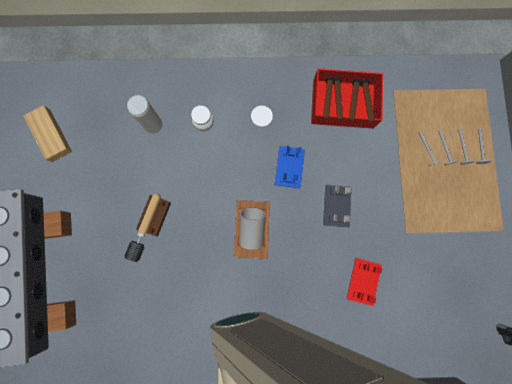

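View pics/scene0.png

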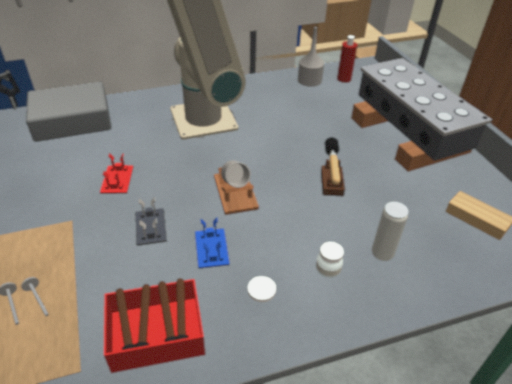

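Top view: brush with pale handle (152,213) and dark head (134,252); cup in cradle (252,230). There are three rack-like items: blue (290,167), red (365,282) and plain steel grey (337,206). The grey one fits "steel clip rack". The jar is at (202,117), lid at (262,116), can at (145,113). The scene view agrees: brush (333,165), cup (236,180), grey rack (151,225). One enlarged crop to confirm.

```bash
cat > h.py <<'E'
import cv2,numpy as np
from scipy.spatial.transform import Rotation as Ro
def load(n): return dict(np.load(f"pics/{n}.npz"))
def cam(c):
    R=cv2.Rodrigues(np.array(c["rvec"],float))[0]; t=np.array(c["tvec"],float).ravel(); return R,t,np.array(c["intrinsics"],float)
def ray(c,uv):
    R,t,K=cam(c); d=R.T@np.linalg.inv(K)@np.array([uv[0],uv[1],1.]); return -R.T@t,d/np.linalg.norm(d)
def onz(c,uv,z):
    o,d=ray(c,uv); return o+d*(z-o[2])/d[2]
def proj(c,P):
    return cv2.projectPoints(np.array(P,float).reshape(-1,3),np.array(c["rvec"],float),np.array(c["tvec"],float),np.array(c["intrinsics"],float),None)[0].reshape(-1,2)
def tri(c1,p1,c2,p2):
    o1,d1=ray(c1,p1);o2,d2=ray(c2,p2)
    s=np.linalg.lstsq(np.c_[d1,-d2],o2-o1,rcond=None)[0]; a=o1+s[0]*d1;b=o2+s[1]*d2
    return (a+b)/2,np.linalg.norm(a-b)
E
python3 - <<'E'
from h import *
t=load("top0")["pixels"];s=load("scene0")["pixels"]
def cr(i,u,v,w,h,k): return cv2.resize(i[v:v+h,u:u+w],None,fx=k,fy=k,interpolation=cv2.INTER_CUBIC)
a=np.hstack([cr(t,115,185,66,82,3.5) if 0 else cr(t,115,185,64,80,4),cr(t,225,190,60,80,4),cr(t,310,175,60,80,4)])[:, :]
b=np.hstack([cr(s,305,130,64,70,4),cr(s,206,150,60,70,4),cr(s,126,190,60,70,4)])
cv2.imwrite("pics/crop.png",np.vstack([a,b])[:600])
E
```

```text
(no output)
```

View pics/crop.png

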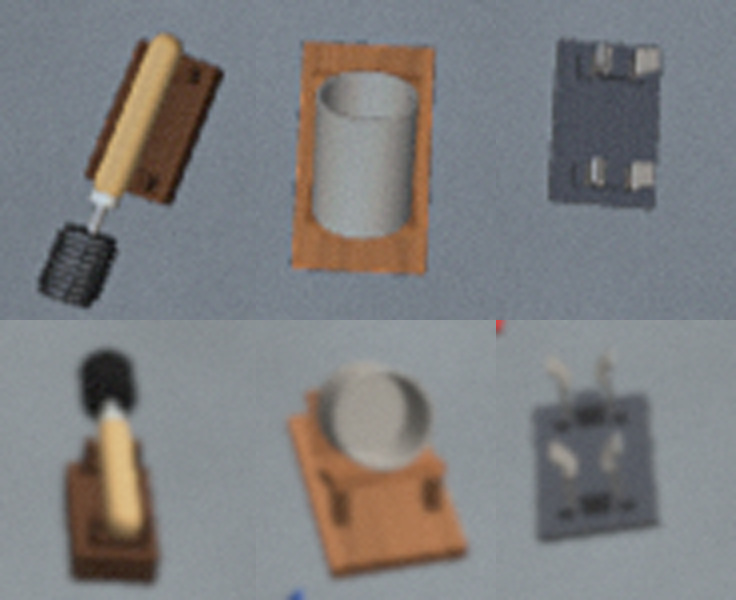

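The crop confirms it: grey rack with two pairs of steel jaws (top 337,206), cup with its mouth facing away from the robot, and brush in its rest.

```bash
python3 - <<'E'
from h import *
T=load("top0");S=load("scene0")
def mask(c,lo,hi,box):
    h=cv2.cvtColor(cv2.GaussianBlur(c["pixels"],(3,3),0),cv2.COLOR_BGR2HSV); m=cv2.inRange(h,lo,hi); k=np.zeros_like(m);u,v,w,hh=box;k[v:v+hh,u:u+w]=m[v:v+hh,u:u+w]
    n,l,st,_=cv2.connectedComponentsWithStats(k); i=1+np.argmax(st[1:,4]); return ((l==i)*255).astype('uint8'),st[i]
def big(m): return max(cv2.findContours(m,cv2.RETR_EXTERNAL,cv2.CHAIN_APPROX_NONE)[0],key=cv2.contourArea)
for nm,c,b in(("top",T,(115,185,64,80)),("scene",S,(305,130,64,70))):
    px=c["pixels"]
    h=cv2.cvtColor(px,cv2.COLOR_BGR2HSV)
    m,st=mask(c,(8,50,150),(30,200,255),b); 
    pts=np.array([onz(c,(x,y),.06)[:2] for y,x in zip(*np.nonzero(m))]); mu=pts.mean(0); d=np.linalg.svd(pts-mu,full_matrices=False)[2][0]
    p=(pts-mu)@d; q=(pts-mu)@[-d[1],d[0]]
    print(nm,"handle",st,mu,d,"len",np.ptp(p),"wid",np.ptp(q),"mid",mu+d*(p.max()+p.min())/2)
    m,st=mask(c,(0,0,0),(180,255,55),b); 
    pts=np.array([onz(c,(x,y),.06)[:2] for y,x in zip(*np.nonzero(m))]); 
    r=cv2.minAreaRect((pts*1000).astype('float32')); print(" head",st,pts.mean(0),r)
# rack plate
for nm,c,b in(("top",T,(312,178,50,56)),("scene",S,(126,195,50,55))):
    hs=cv2.cvtColor(c["pixels"],cv2.COLOR_BGR2HSV)
    bg=np.median(c["pixels"][b[1]:b[1]+4,b[0]:b[0]+b[2]].reshape(-1,3),0)
    g=cv2.GaussianBlur(c["pixels"],(3,3),0).astype(float).mean(2); k=np.zeros(g.shape,'uint8');u,v,w,hh=b
    k[v:v+hh,u:u+w]=(g[v:v+hh,u:u+w]<bg.mean()-22)*255
    k=cv2.morphologyEx(k,cv2.MORPH_CLOSE,np.ones((9,9))); ct=big(k)
    pts=np.array([onz(c,p[0],.008)[:2] for p in ct]); print(nm,"rack",bg,cv2.boundingRect(ct),cv2.minAreaRect((pts*1000).astype('float32')))
    # cradle
for nm,c,b in(("top",T,(225,190,60,80)),("scene",S,(206,150,60,70))):
    m,st=mask(c,(3,90,60),(20,255,255),b); ct=cv2.convexHull(big(m))
    pts=np.array([onz(c,p[0],.01)[:2] for p in ct]); print(nm,"cradle",st,cv2.minAreaRect((pts*1000).astype('float32')))
    print(cv2.approxPolyDP(ct,3,True).reshape(-1,2).tolist())
E
```

```text
top handle [139 194  20  41 274] [0.46050832 0.29514474] [-0.93321633  0.35931501] len 0.12047565502933641 wid 0.019295085975747184 mid [0.46103756 0.29494097]
 head [135 245   8  16  58] [0.34990337 0.32002297] ((350.0004577636719, 319.8448486328125), (9.92765998840332, 45.168766021728516), 72.4482421875)
scene handle [330 155  10  27 197] [0.45601098 0.29623024] [ 0.93434328 -0.35637428] len 0.12323262942114721 wid 0.022592193499281186 mid [0.45531518 0.29649564]
 head [326 139  12  14 128] [0.3493001  0.33549221] ((352.05206298828125, 335.2770080566406), (34.53755187988281, 72.36848449707031), 65.1626968383789)
top rack [140.5 131.  123. ] (323, 185, 29, 43) ((476.83856201171875, -262.4339599609375), (82.67127990722656, 125.46827697753906), 83.47991180419922)
scene rack [150. 147. 140.] (135, 201, 32, 45) ((464.96600341796875, -262.4505615234375), (81.79066467285156, 165.4310760498047), 83.82623291015625)
top cradle [234 201  35  57 820] ((411.89166259765625, -0.17853927612304688), (97.92066955566406, 167.41749572753906), 85.90095520019531)
[[238, 201], [268, 203], [266, 257], [234, 255]]
scene cradle [215 169  43  45 967] ((402.66558837890625, 2.1026649475097656), (102.48664855957031, 195.92800903320312), 85.84854125976562)
[[220, 169], [252, 186], [256, 208], [225, 212], [215, 179]]
```

```bash
cat >> h.py <<'E'
PZ=0.0187
G=np.array([.456,.2965,.060]); gd=np.array([-.9337,.3580,0])
RK=np.array([.477,-.2624,.040]); rd=np.array([-.9936,.113,0])
def rot(x,z):
    x=x/np.linalg.norm(x); z=z/np.linalg.norm(z); return Ro.from_matrix(np.c_[x,np.cross(z,x),z])
def go(pinch,R):
    """print tool-frame turn+shift from the present pose to have the grasp point at pinch"""
    from plant import sensors
    s=sensors.get_state(); p=np.array(s["ee_pos"]);Rc=Ro.from_quat(s["tool_rot"])
    tcp=np.array(pinch)+R.as_matrix()[:,2]*PZ
    print("turn",(Rc.inv()*R).as_rotvec().round(3),"shift",Rc.inv().apply(tcp-p).round(4),"| t",round(s["t"],2),"tcp",p.round(4),"F",np.round(s["contact_force"],1),"grip",round(s["grip_width"],3),round(s["grip_force"],1))
DN=np.array([0,0,-1.])
E
python3 - <<'E'
from h import *
T=load("top0");S=load("scene0")
ps,pt=(235.2,173.3),(252.3,213.8)
print("cup mouth",onz(T,pt,.102),onz(S,ps,.102),tri(T,pt,S,ps))
a=np.deg2rad(-4.1); 
print("cup rim/bottom proj check")
m=tri(T,pt,S,ps)[0]; ax=np.array([np.sin(np.deg2rad(55))*np.cos(a),np.sin(np.deg2rad(55))*np.sin(a),np.cos(np.deg2rad(55))])
o=m-.095*ax; sd=np.array([-np.sin(a),np.cos(a),0])
print(proj(T,[m+.036*sd,m-.036*sd,o+.036*sd,o-.036*sd]).round(1).tolist())
print("brush tip",proj(T,[G+gd*.135,G+gd*.085,G,G-.066*gd]).round(1).tolist(),proj(S,[G+gd*.135,G]).round(1).tolist())
go(G+[0.05,-.4,.2],rot(gd,DN)); go(G+[0,0,.12],rot(gd,DN))
E
```

```text
cup mouth [ 0.44886551 -0.00290438  0.102     ] [ 0.4421151  -0.00899008  0.102     ] (array([ 0.44748084, -0.00656245,  0.1058584 ]), np.float64(0.007667560790859423))
cup rim/bottom proj check
[[240.6, 213.5], [266.7, 214.8], [239.6, 242.2], [264.7, 243.4]]
brush tip [[129.9, 260.0], [136.7, 243.2], [148.0, 215.0], [156.6, 193.7]] [[331.2, 141.0], [334.7, 167.7]]
turn [-1.000e-03 -3.000e-03 -2.489e+00] shift [ 0.456  -0.3819 -0.0102] | t 0.1 tcp [ 0.1766 -0.5988  0.2303] F [ 0.8 -0.4 -0.1] grip 1.002 0.0
turn [-1.000e-03 -3.000e-03 -2.489e+00] shift [ 0.5212 -0.7796  0.0706] | t 0.1 tcp [ 0.1766 -0.5988  0.2303] F [ 0.8 -0.4 -0.1] grip 1.002 0.0
```

```bash
python3 -m crank '[[0,0,-0.15,0.046,-0.038,-0.001,1],[0,0,-0.30,0.091,-0.076,-0.002,1],[0,0,-0.45,0.137,-0.115,-0.003,1],[0,0,-0.6,0.182,-0.153,-0.004,1],[0,0,-0.75,0.228,-0.19,-0.005,1],[0,0,-0.9,0.274,-0.229,-0.006,1],[0,0,-1.05,0.319,-0.267,-0.007,1],[0,0,-1.2,0.365,-0.306,-0.008,1],[0,0,-1.35,0.41,-0.344,-0.009,1],[0,0,-1.5,0.456,-0.382,-0.01,1]]'
python3 - <<'E'
from h import *
go(G+[0,0,.12],rot(gd,DN))
E
```

```text
t: 1.1
ee_pos: [0.4539, -0.1811, 0.2395]
tool_rot: [0.624, 0.781, -0.0, -0.0]
contact_force: [0.9, -0.5, 0.8]
grip_width: 1.0
grip_force: 0.0
turn [-0.    -0.    -0.983] shift [0.4654 0.1072 0.0782] | t 1.1 tcp [ 0.4539 -0.1811  0.2395] F [ 0.9 -0.5  0.8] grip 1.0 0.0
```

```bash
python3 -m crank '[[0,0,-0.15,0.05,0.012,0.008,1],[0,0,-0.30,0.1,0.024,0.016,1],[0,0,-0.45,0.15,0.036,0.024,1],[0,0,-0.6,0.2,0.048,0.033,1],[0,0,-0.75,0.25,0.06,0.04,1],[0,0,-0.9,0.3,0.07,0.05,1],[0,0,-0.98,0.35,0.08,0.06,1],[0,0,-0.98,0.4,0.092,0.068,1],[0,0,-0.98,0.45,0.105,0.076,1],[0,0,-0.98,0.463,0.107,0.078,1]]'
python3 -m crank '[[0,0,0,0,0,0,1],[0,0,0,0,0,0,1]]'
python3 - <<'E'
from h import *
from plant import optics
go(G+[0,0,.12],rot(gd,DN))
c=optics.read_camera("wrist"); np.savez("pics/w1.npz",**c); cv2.imwrite("pics/w1.png",c["pixels"])
print(proj(c,[G,G+.135*gd,G-.066*gd,G+.06*gd]).round(1).tolist(),ray(c,(256,192)))
go(G,rot(gd,DN))
E
```

```text
t: 2.1
ee_pos: [0.458, 0.295, 0.1607]
tool_rot: [0.185, 0.983, 0.0, -0.0]
contact_force: [1.0, -0.8, 0.2]
grip_width: 0.999
grip_force: 0.0
t: 2.3
ee_pos: [0.458, 0.2922, 0.161]
tool_rot: [0.185, 0.983, -0.001, -0.001]
contact_force: [0.3, -0.8, -0.3]
grip_width: 0.999
grip_force: 0.0
turn [-0.002 -0.001 -0.007] shift [ 0.0035  0.0033 -0.0003] | t 2.3 tcp [0.458  0.2922 0.161 ] F [ 0.3 -0.8 -0.3] grip 0.999 0.0
[[262.5, 185.0], [262.3, 0.6], [262.6, 253.9], [262.5, 111.5]] (array([0.37939917, 0.3228528 , 0.30319136]), array([ 0.3113476 , -0.13062395, -0.94127576]))
turn [-0.001 -0.001 -0.008] shift [0.0039 0.004  0.12  ] | t 2.35 tcp [0.4583 0.2915 0.1613] F [-0.1  0.5 -0.2] grip 1.002 0.0
```

View pics/w1.png

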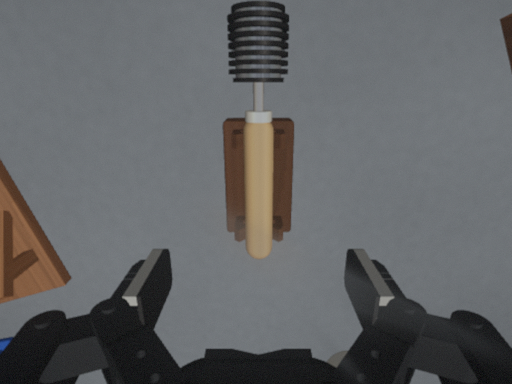

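Handle is vertical in the image at u≈258, from v=110 to 258, midway between the fingers (150, 365). It's aligned, so no y correction is needed. Descend and grip.

```bash
python3 -m crank '[[0,0,0,0.002,0,0.03,1],[0,0,0,0.002,0,0.06,1],[0,0,0,0.002,0,0.09,1],[0,0,0,0.002,0,0.11,1],[0,0,0,0.002,0,0.121,1],[0,0,0,0.002,0,0.121,1],[0,0,0,0.002,0,0.121,0],[0,0,0,0.002,0,0.121,0],[0,0,0,0.002,0,0.121,0],[0,0,0,0.002,0,0.121,0]]' 90
python3 -m crank '[[0,0,0,0,0,0,0],[0,0,0,0,0,0,0],[0,0,0,0,0,0,0]]'
```

```text
t: 3.35
ee_pos: [0.4576, 0.2932, 0.0417]
tool_rot: [0.186, 0.983, 0.001, 0.001]
contact_force: [-0.3, -0.7, -0.5]
grip_width: 0.328
grip_force: 0.0
t: 3.65
ee_pos: [0.4575, 0.2927, 0.0419]
tool_rot: [0.186, 0.983, -0.0, 0.001]
contact_force: [-0.6, -1.9, 5.8]
grip_width: 0.249
grip_force: 87.8
```

```bash
python3 -m crank '[[0,0,0,0,0,-0.03,0],[0,0,0,0,0,-0.08,0],[0,0,0,0,0,-0.13,0],[0,0,0,0,0,-0.17,0],[0,0,0,0,0,-0.19,0],[0,0,0,0,0,-0.19,0]]'
cat >> h.py <<'E'
CM=np.array([.447,-.004,.102]); CA=np.deg2rad(-4.1)
def cup():
    s,c=np.sin(np.deg2rad(55)),np.cos(np.deg2rad(55)); h=np.array([np.cos(CA),np.sin(CA),0])
    ax=s*h+c*np.array([0,0,1.]); z=c*h-s*np.array([0,0,1.]); return ax,rot(-ax,z)
def cupgo(tip):  # tip distance outside mouth along axis
    ax,R=cup(); go(CM+ax*(tip+.135),R)
E
python3 - <<'E'
from h import *
cupgo(.1); cupgo(.05)
E
```

```text
t: 4.25
ee_pos: [0.4593, 0.2941, 0.235]
tool_rot: [0.186, 0.983, 0.002, 0.003]
contact_force: [0.5, -1.0, -0.9]
grip_width: 0.25
grip_force: 88.4
turn [-0.087 -0.6   -0.295] shift [-0.2915 -0.2214  0.0138] | t 4.25 tcp [0.4593 0.2941 0.235 ] F [ 0.5 -1.  -0.9] grip 0.25 88.4
turn [-0.087 -0.6   -0.295] shift [-0.2522 -0.2338  0.0422] | t 4.25 tcp [0.4593 0.2941 0.235 ] F [ 0.5 -1.  -0.9] grip 0.25 88.4
```

```bash
python3 -m crank '[[0,0,-0.03,-0.029,-0.022,0,0],[-0.01,-0.06,-0.06,-0.058,-0.044,0,0],[-0.02,-0.12,-0.09,-0.087,-0.066,0,0],[-0.03,-0.2,-0.12,-0.117,-0.088,0,0],[-0.04,-0.28,-0.15,-0.146,-0.11,0,0],[-0.05,-0.36,-0.18,-0.175,-0.132,0,0],[-0.06,-0.44,-0.22,-0.205,-0.155,0.004,0],[-0.07,-0.52,-0.25,-0.235,-0.177,0.008,0],[-0.087,-0.6,-0.295,-0.264,-0.2,0.012,0],[-0.087,-0.6,-0.295,-0.291,-0.221,0.014,0]]'
python3 -m crank '[[0,0,0,0,0,0,0],[0,0,0,0,0,0,0]]'
python3 - <<'E'
from h import *
from plant import optics
cupgo(.1); ax,R=cup()
sd=np.cross([0,0,1],ax);sd/=np.linalg.norm(sd);up=np.cross(ax,sd)
L=[]
for n in("wrist","top"):
    c=optics.read_camera(n);np.savez(f"pics/{n}2.npz",**c)
    print(n,"mouth",proj(c,[CM,CM+.036*sd,CM-.036*sd,CM-.036*up,CM+.036*up]).round(1).tolist(),"tip",proj(c,[CM+.1*ax]).round(1).tolist())
    L.append(c["pixels"])
L[1]=cv2.resize(L[1][150:280,180:353],(512,384),interpolation=cv2.INTER_CUBIC)
cv2.imwrite("pics/v2.png",cv2.resize(np.hstack(L),(800,300),interpolation=cv2.INTER_AREA))
cv2.imwrite("pics/w2.png",L[0])
E
```

```text
t: 5.25
ee_pos: [0.6401, -0.0198, 0.2085]
tool_rot: [0.034, 0.956, -0.012, 0.292]
contact_force: [-0.7, 1.2, -1.7]
grip_width: 0.255
grip_force: 88.5
t: 5.45
ee_pos: [0.6453, -0.0198, 0.2139]
tool_rot: [0.034, 0.955, -0.013, 0.295]
contact_force: [0.0, 0.9, -0.5]
grip_width: 0.249
grip_force: 88.6
turn [-0.004 -0.011  0.001] shift [-0.0079  0.0016 -0.0039] | t 5.45 tcp [ 0.6453 -0.0198  0.2139] F [ 0.   0.9 -0.5] grip 0.249 88.6
wrist mouth [[267.3, -581.4], [426.2, -582.2], [109.0, -580.6], [264.6, -361.1], [275.2, -1229.2]] tip [[263.7, -53.6]]
top mouth [[252.7, 214.5], [239.7, 213.8], [265.7, 215.1], [253.0, 208.2], [252.4, 221.2]] tip [[254.4, 181.6]]
```

View pics/v2.png

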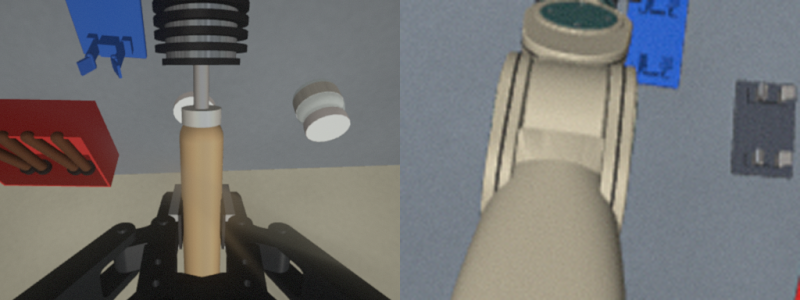

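The wrist view shows the brush straight in the grip (u≈201 of 400), while the arm hides the cup in the top view. I'll check the mouth position against the first scene and top pictures, enlarged.

```bash
python3 - <<'E'
from h import *
ax,R=cup(); sd=np.cross([0,0,1],ax);sd/=np.linalg.norm(sd);up=np.cross(ax,sd)
out=[]
for n,(u,v,w,h) in(("scene0",(208,150,54,60)),("top0",(225,195,54,60))):
    c=load(n);k=7; im=cv2.resize(c["pixels"][v:v+h,u:u+w],None,fx=k,fy=k,interpolation=cv2.INTER_CUBIC)
    for q in (CM,CM-.09*ax):
      th=np.linspace(0,2*np.pi,24,endpoint=False)
      for p in proj(c,[q+.036*(np.cos(t)*sd+np.sin(t)*up) for t in th]): cv2.circle(im,tuple(int(round(x)) for x in ((p-[u,v]+.5)*k)),1,(0,0,255),-1)
    out.append(im)
cv2.imwrite("pics/ov.png",np.hstack(out))
E
```

```text
(no output)
```

View pics/ov.png

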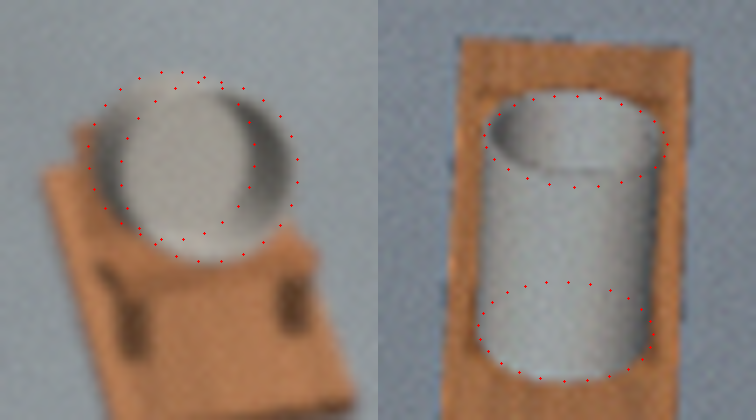

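Overlay fits the rim in both views (scene ≈(236,174), top ≈(253,214)) to within about 1 px. Insert.

```bash
python3 -m crank '[[-0.004,-0.011,0,0.02,0,-0.004,0],[-0.004,-0.011,0,0.05,0,-0.004,0],[-0.004,-0.011,0,0.072,0,-0.004,0],[-0.004,-0.011,0,0.08,0,-0.004,0],[-0.004,-0.011,0,0.08,0,-0.004,0],[-0.004,-0.011,0,0.08,0,-0.004,0]]'
sed -i 's/^CM=.*/CM=np.array([.447,-.006,.102]); CA=np.deg2rad(-4.1)/' h.py
python3 - <<'E'
from h import *
from plant import optics
cupgo(.0); cupgo(-.09)
c=optics.read_camera("scene");np.savez("pics/s3.npz",**c); cv2.imwrite("pics/s3.png",cv2.resize(c["pixels"][110:230,170:330],None,fx=5,fy=5,interpolation=cv2.INTER_CUBIC))
E
```

```text
t: 6.15
ee_pos: [0.5804, -0.0144, 0.1762]
tool_rot: [0.032, 0.952, -0.011, 0.304]
contact_force: [0.1, -0.2, -0.7]
grip_width: 0.25
grip_force: 88.6
turn [0.    0.007 0.003] shift [ 0.017  -0.0011  0.0027] | t 6.15 tcp [ 0.5804 -0.0144  0.1762] F [ 0.1 -0.2 -0.7] grip 0.25 88.6
turn [0.    0.007 0.003] shift [ 0.107  -0.0008  0.002 ] | t 6.15 tcp [ 0.5804 -0.0144  0.1762] F [ 0.1 -0.2 -0.7] grip 0.25 88.6
```

View pics/s3.png

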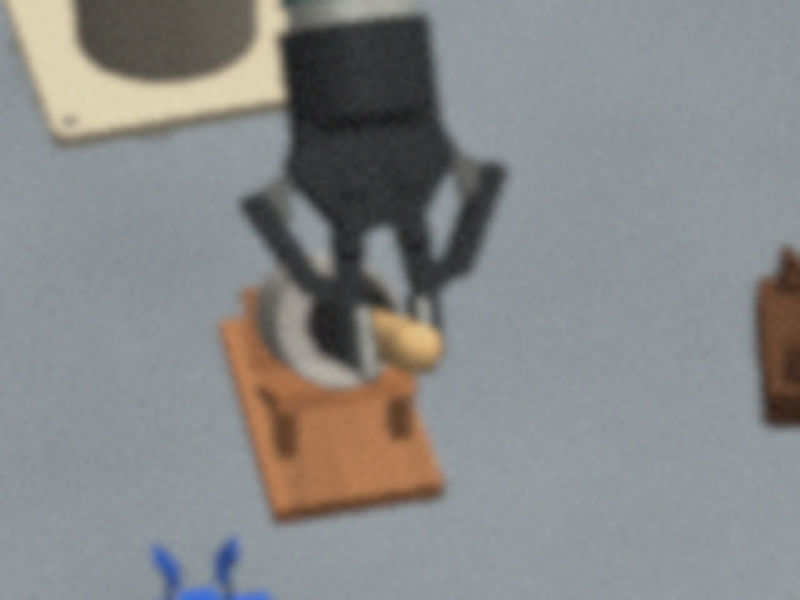

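The brush handle end is at about (410,350) in the crop, with the dark head centred in front of the mouth. Push in.

```bash
python3 -m crank '[[0,0.007,0.003,0.015,-0.001,0.002,0],[0,0.007,0.003,0.03,-0.001,0.002,0],[0,0.007,0.003,0.045,-0.001,0.002,0],[0,0.007,0.003,0.06,-0.001,0.002,0],[0,0.007,0.003,0.075,-0.001,0.002,0],[0,0.007,0.003,0.088,-0.001,0.002,0],[0,0.007,0.003,0.095,-0.001,0.002,0],[0,0.007,0.003,0.098,-0.001,0.002,0],[0,0.007,0.003,0.098,-0.001,0.002,0]]'
python3 - <<'E'
from h import *
cupgo(-.09)
E
```

```text
t: 7.1
ee_pos: [0.5001, -0.0104, 0.1165]
tool_rot: [0.035, 0.953, -0.011, 0.299]
contact_force: [-0.9, -0.2, -0.9]
grip_width: 0.249
grip_force: 88.6
turn [-0.    -0.003 -0.001] shift [ 0.0069  0.0005 -0.    ] | t 7.1 tcp [ 0.5001 -0.0104  0.1165] F [-0.9 -0.2 -0.9] grip 0.249 88.6
```

Clean, no contact. Now I'll feel for the bottom in small steps.

```bash
for i in 1; do python3 -m crank '[[0,0,0,0.002,0,0,0],[0,0,0,0.004,0,0,0],[0,0,0,0.006,0,0,0],[0,0,0,0.006,0,0,0]]'; done; python3 -m crank '[[0,0,0,0.001,0,0,0],[0,0,0,0.002,0,0,0],[0,0,0,0.002,0,0,0]]' | grep -E "ee_pos|contact"
```

```text
t: 7.5
ee_pos: [0.4962, -0.0101, 0.1139]
tool_rot: [0.034, 0.953, -0.011, 0.3]
contact_force: [1.9, -0.4, 0.3]
grip_width: 0.25
grip_force: 88.6
ee_pos: [0.4961, -0.0102, 0.1142]
contact_force: [5.5, 0.1, 1.0]
```

```bash
python3 -m crank '[[0,0,0,0.001,0,0,0],[0,0,0,0.002,0,0,0],[0,0,0,0.002,0,0,0]]' | grep -E "ee_pos|contact"; python3 - <<'E'
from h import *
cupgo(-.09);cupgo(0)
E
```

```text
ee_pos: [0.496, -0.0102, 0.1144]
contact_force: [6.7, 0.8, 2.9]
turn [ 0.     0.006 -0.   ] shift [0.0024 0.0007 0.0007] | t 8.1 tcp [ 0.496  -0.0102  0.1144] F [6.7 0.8 2.9] grip 0.254 88.5
turn [ 0.     0.006 -0.   ] shift [-0.0876  0.0007  0.0012] | t 8.1 tcp [ 0.496  -0.0102  0.1144] F [6.7 0.8 2.9] grip 0.254 88.5
```

Bottom reached. Draw up 90 mm.

```bash
python3 -m crank '[[0,0,0,-0.015,0,0,0],[0,0,0,-0.03,0,0,0],[0,0,0,-0.045,0,0,0],[0,0,0,-0.06,0,0,0],[0,0,0,-0.075,0,0,0],[0,0,0,-0.088,0,0,0],[0,0,0,-0.092,0,0,0],[0,0,0,-0.092,0,0,0],[0,0,0,-0.092,0,0,0]]'|grep -E "^t|ee_pos|contact"; python3 - <<'E'
from h import *
cupgo(0)
p=np.array([.496,-.0102,.1144])
from plant import sensors
print(np.linalg.norm(sensors.get_state()["ee_pos"]-p))
E
```

```text
t: 9.0
ee_pos: [0.5659, -0.0149, 0.162]
tool_rot: [0.034, 0.954, -0.01, 0.298]
contact_force: [-0.5, -0.1, -2.2]
turn [ 0.    -0.006 -0.001] shift [-0.0029  0.0004 -0.0006] | t 9.0 tcp [ 0.5659 -0.0149  0.162 ] F [-0.5 -0.1 -2.2] grip 0.254 88.5
0.08466795713923356
```

```bash
python3 -m crank '[[0,0,0,-0.003,0,0,0],[0,0,0,-0.005,0,0,0],[0,0,0,-0.005,0,0,0],[0,0,0,-0.005,0,0,0]]'|grep -E "^t|ee_pos|contact"; python3 - <<'E'
from h import *
from plant import optics,sensors
cupgo(0); print(np.linalg.norm(sensors.get_state()["ee_pos"]-np.array([.496,-.0102,.1144])))
E
```

```text
t: 9.4
ee_pos: [0.5713, -0.0154, 0.1661]
tool_rot: [0.034, 0.954, -0.011, 0.299]
contact_force: [-0.1, -0.2, -0.8]
turn [-0.    -0.003 -0.001] shift [ 0.0038  0.0005 -0.0003] | t 9.4 tcp [ 0.5713 -0.0154  0.1661] F [-0.1 -0.2 -0.8] grip 0.257 88.5
0.09144798952153325
```

```bash
python3 -m crank '[[0,0,0,0.015,0,0,0],[0,0,0,0.03,0,0,0],[0,0,0,0.045,0,0,0],[0,0,0,0.06,0,0,0],[0,0,0,0.075,0,0,0],[0,0,0,0.085,0,0,0],[0,0,0,0.09,0,0,0],[0,0,0,0.093,0,0,0],[0,0,0,0.094,0,0,0],[0,0,0,0.094,0,0,0]]'|grep -E "^t|ee_pos|contact";python3 -m crank '[[0,0,0,0.001,0,0,0],[0,0,0,0.002,0,0,0],[0,0,0,0.002,0,0,0]]'|grep -E "^t|ee_pos|contact"
```

```text
t: 10.4
ee_pos: [0.4962, -0.0101, 0.1141]
tool_rot: [0.034, 0.953, -0.011, 0.301]
contact_force: [2.6, 0.9, 0.7]
t: 10.7
ee_pos: [0.4961, -0.0101, 0.1142]
tool_rot: [0.034, 0.952, -0.011, 0.302]
contact_force: [5.4, 0.4, 2.2]
```

Bottom again. Withdraw fully, and save the commanded offsets for the transfer to the rack.

```bash
python3 -m crank '[[0,0,0,-0.02,0,0,0],[0,0,0,-0.045,0,0,0],[0,0,0,-0.075,0,0,0],[0,0,0,-0.105,0,0,0],[0,0,0,-0.135,0,0,0],[0,0,0,-0.16,0,0,0],[0,0,0,-0.18,0,0,0],[0,0,0,-0.19,0,0,0],[0,0,0,-0.19,0,0,0]]'|grep -E "^t|ee_pos|contact"
python3 - <<'E'
from h import *
go(RK+[0.0,0,.18],rot(rd,DN))
E
```

```text
t: 11.6
ee_pos: [0.6488, -0.0212, 0.22]
tool_rot: [0.034, 0.954, -0.011, 0.299]
contact_force: [-0.1, -0.0, -1.1]
turn [0.012 0.608 0.04 ] shift [ 0.1371 -0.253  -0.0726] | t 11.6 tcp [ 0.6488 -0.0212  0.22  ] F [-0.1 -0.  -1.1] grip 0.253 88.5
```

```bash
python3 -m crank '[[0,0.06,0,0.0,-0.025,-0.02,0],[0,0.12,0,0.01,-0.05,-0.035,0],[0,0.18,0,0.025,-0.075,-0.05,0],[0,0.24,0.01,0.04,-0.1,-0.06,0],[0,0.30,0.01,0.055,-0.125,-0.07,0],[0.01,0.36,0.02,0.07,-0.15,-0.073,0],[0.01,0.43,0.02,0.085,-0.175,-0.073,0],[0.01,0.5,0.03,0.1,-0.2,-0.073,0],[0.01,0.56,0.04,0.12,-0.225,-0.073,0],[0.012,0.608,0.04,0.137,-0.253,-0.073,0]]'|grep -E "^t|ee_pos|contact"
python3 -m crank '[[0,0,0,0,0,0,0],[0,0,0,0,0,0,0]]'|grep -E "^t|ee_pos|contact"
python3 - <<'E'
from h import *
from plant import optics,sensors
go(RK+[0.0,0,.18],rot(rd,DN))
xr=-rd; yr=np.array([-xr[1],xr[0],0]); P0=RK*[1,1,0]
P=[P0+sx*.0625*xr+sy*.04*yr+[0,0,.008] for sx in(-1,1) for sy in(-1,1)]+[P0+sx*.042*xr+sy*.02*yr+[0,0,.064] for sx in(-1,1) for sy in(-1,1)]
c=optics.read_camera("wrist");np.savez("pics/w4.npz",**c); cv2.imwrite("pics/w4.png",c["pixels"])
print(proj(c,P).round(0).tolist())
E
```

```text
t: 12.6
ee_pos: [0.474, -0.2619, 0.1995]
tool_rot: [0.056, 0.998, 0.002, -0.003]
contact_force: [1.6, 1.0, -1.7]
t: 12.8
ee_pos: [0.4748, -0.2615, 0.1998]
tool_rot: [0.057, 0.998, 0.002, -0.001]
contact_force: [0.8, -0.3, -0.7]
turn [ 0.003 -0.003 -0.001] shift [-0.0023 -0.0006 -0.0015] | t 12.8 tcp [ 0.4748 -0.2615  0.1998] F [ 0.8 -0.3 -0.7] grip 0.251 88.8
[[219.0, 108.0], [295.0, 108.0], [224.0, 216.0], [291.0, 216.0], [235.0, 135.0], [279.0, 135.0], [237.0, 220.0], [277.0, 220.0]]
```

View pics/w4.png

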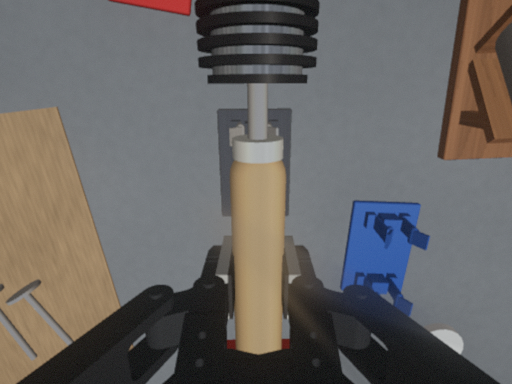

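The grey plate spans (218,109)–(291,109) at the top and (222,216)–(289,216) at the bottom, about 3 px left of the brush plane (u≈258). Measure it accurately.

```bash
python3 - <<'E'
from h import *
c=load("w4"); g=cv2.GaussianBlur(c["pixels"],(3,3),0).astype(float).mean(2)
from plant import sensors
s=sensors.get_state(); Rc=Ro.from_quat(s["tool_rot"]); p0=s["ee_pos"]
def edge(row,a,b):
    d=np.diff(g[row,a:b]); return a+np.argmax(np.abs(d))+.5
def cross(row,a,b):
    seg=g[row,a:b]; m=(seg.max()+seg.min())/2; i=np.nonzero(np.diff(np.sign(seg-m)))[0]
    return a+i[0]+(m-seg[i[0]])/(seg[i[0]+1]-seg[i[0]])
for r in(112,116,150,170,190,205,212):
    l,rr=cross(r,212,227),cross(r,284,300) if r<205 else cross(r,283,298)
    L=Rc.inv().apply(onz(c,(l,r),.008)-p0);Q=Rc.inv().apply(onz(c,(rr,r),.008)-p0)
    print(r,round(l,1),round(rr,1),"tool y mid",((L+Q)[1]/2).round(4),"x",L[0].round(4),"width",(Q-L)[1].round(4))
for a in(228,283):
  col=g[:,a:a+3].mean(1)
  for lo,hi in((98,118),(208,226)):
    seg=np.diff(col[lo:hi]); r=lo+np.argmax(np.abs(seg))+.5; print("end",a,r,Rc.inv().apply(onz(c,(a+1,r),.008)-p0).round(4))
# handle axis in camera, at its height
h=cv2.cvtColor(c["pixels"],cv2.COLOR_BGR2HSV)
for r in(180,200,220,240,330):
    m=np.nonzero(cv2.inRange(h[r:r+1,225:290],(8,60,90),(30,220,255))[0])[0]+225; print("handle",r,m.min(),m.max(),Rc.inv().apply(onz(c,(m.mean(),r),p0[2]+PZ)-p0).round(4))
E
```

```text
112 216.3 291.5 tool y mid -0.0048 x 0.0558 width 0.08
116 216.7 291.2 tool y mid -0.0048 x 0.0516 width 0.0797
150 218.2 290.1 tool y mid -0.0047 x 0.0148 width 0.0797
170 219.1 284.7 tool y mid -0.0074 x -0.0082 width 0.0742
190 219.9 285.0 tool y mid -0.0069 x -0.0322 width 0.0753
205 220.9 284.6 tool y mid -0.0066 x -0.0509 width 0.0749
212 221.2 284.4 tool y mid -0.0066 x -0.0598 width 0.0749
end 228 108.5 [ 0.0594 -0.0312  0.1925]
end 228 215.5 [-0.0643 -0.035   0.1923]
end 283 107.5 [0.0604 0.0271 0.1926]
end 283 215.5 [-0.0644  0.0305  0.1924]
handle 180 230 285 [ 0.0463 -0.0008 -0.0186]
handle 200 231 285 [ 0.0372 -0.0006 -0.0186]
handle 220 232 284 [ 0.0278 -0.0005 -0.0187]
handle 240 232 284 [ 0.0179 -0.0005 -0.0187]
handle 330 236 281 [-0.0331 -0.0003 -0.0188]
```

```bash
python3 -m crank '[[0.003,-0.003,0,-0.002,-0.004,0.02,0],[0.003,-0.003,0,-0.002,-0.004,0.05,0],[0.003,-0.003,0,-0.002,-0.004,0.08,0],[0.003,-0.003,0,-0.002,-0.004,0.11,0],[0.003,-0.003,0,-0.002,-0.004,0.135,0],[0.003,-0.003,0,-0.002,-0.004,0.145,0],[0.003,-0.003,0,-0.002,-0.004,0.145,0],[0.003,-0.003,0,-0.002,-0.004,0.145,0]]'|grep -E "^t|ee_pos|contact"
python3 - <<'E'
from h import *
from plant import optics
go(RK+[0,0,.03],rot(rd,DN))
a=optics.read_camera("scene");np.savez("pics/s5.npz",**a);b=optics.read_camera("wrist");np.savez("pics/w5.npz",**b)
A=cv2.resize(a["pixels"][170:270,90:210],(480,400),interpolation=cv2.INTER_CUBIC);B=cv2.resize(b["pixels"][80:380,130:370],(320,400))
cv2.imwrite("pics/v5.png",np.hstack([A,B]))
E
```

```text
t: 13.65
ee_pos: [0.4787, -0.2663, 0.0575]
tool_rot: [0.056, 0.998, -0.002, 0.002]
contact_force: [0.0, 0.1, -0.9]
turn [-0.003  0.004  0.001] shift [0.0021 0.0037 0.0062] | t 13.65 tcp [ 0.4787 -0.2663  0.0575] F [ 0.   0.1 -0.9] grip 0.253 88.8
```

View pics/v5.png

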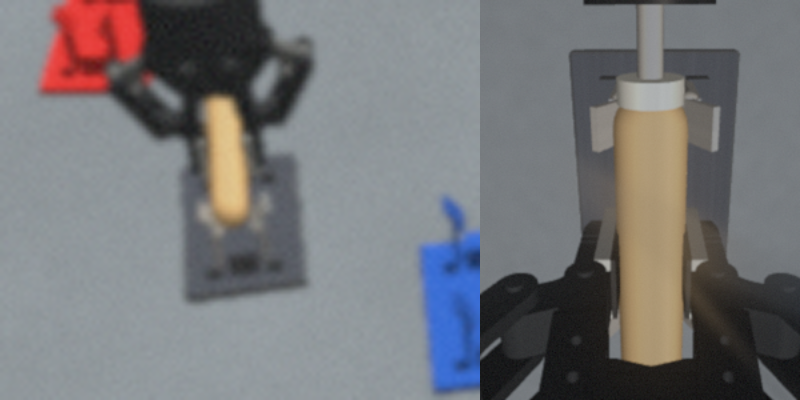

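The jaws straddle the handle, but the plate midline (u≈655 in the crop) looks slightly right of the handle (650). Re-measure at this closer range.

```bash
python3 - <<'E'
from h import *
c=load("w5"); g=cv2.GaussianBlur(c["pixels"],(3,3),0).astype(float).mean(2)
from plant import sensors
s=sensors.get_state(); Rc=Ro.from_quat(s["tool_rot"]); p0=s["ee_pos"]; print(p0.round(4),Rc.as_matrix().round(4).tolist())
def cross(row,a,b):
    seg=g[row,a:b]; m=(seg.max()+seg.min())/2; i=np.nonzero(np.diff(np.sign(seg-m)))[0]
    return a+i[0]+(m-seg[i[0]])/(seg[i[0]+1]-seg[i[0]])
T=lambda u,r,z:Rc.inv().apply(onz(c,(u,r),z)-p0).round(4)
for r in(122,130,140,200,215,230):
    l,q=cross(r,190,212),cross(r,312,332)
    print(r,round(l,1),round(q,1),T(l,r,.008),T(q,r,.008),"mid",(T(l,r,.008)+T(q,r,.008))[1]/2)
h=cv2.cvtColor(c["pixels"],cv2.COLOR_BGR2HSV)
for r in(180,220,260,300,330):
    m=np.nonzero(cv2.inRange(h[r:r+1,215:300],(8,60,90),(30,220,255))[0])[0]+215; print("handle",r,m.min(),m.max(),T(m.mean(),r,p0[2]+PZ))
# jaw lips: bright, light grey, rows 155-195
m=(g>165)&(c["pixels"].astype(int).max(2)-c["pixels"].min(2)<25)
for r in(162,170,178,186): print("jaw",r,np.nonzero(g[r,205:310]>150)[0][[0,-1]]+205)
R,t,K=cam(c); print("cam in tool",Rc.inv().apply(-R.T@t-p0).round(4),(R@Rc.as_matrix()).round(3).tolist())
E
```

```text
[ 0.4793 -0.2671  0.0582] [[-0.9936, 0.1126, 0.0055], [0.1126, 0.9936, -0.0044], [-0.006, -0.0038, -1.0]]
122 196.1 324.3 [ 0.0618 -0.0383  0.05  ] [0.0619 0.0409 0.0497] mid 0.001299999999999999
130 196.8 323.7 [ 0.0569 -0.0382  0.05  ] [0.057  0.0408 0.0497] mid 0.0013000000000000025
140 197.5 323.0 [ 0.0506 -0.0382  0.05  ] [0.0508 0.0408 0.0497] mid 0.0013000000000000025
200 201.8 319.1 [ 0.01   -0.0379  0.0503] [0.0102 0.0411 0.05  ] mid 0.0015999999999999973
215 202.7 318.1 [-0.0011 -0.0379  0.0504] [-0.0009  0.0412  0.0501] mid 0.0016499999999999987
230 203.7 317.0 [-0.0126 -0.0379  0.0504] [-0.0123  0.0412  0.0501] mid 0.0016499999999999987
handle 180 230 285 [ 0.046  -0.0003 -0.019 ]
handle 220 231 284 [ 0.0274 -0.0002 -0.0189]
handle 260 234 286 [ 0.007   0.0005 -0.0187]
handle 300 235 281 [-0.0156  0.     -0.0186]
handle 330 236 281 [-0.0341  0.0003 -0.0185]
jaw 162 [244 274]
jaw 170 [266 276]
jaw 178 [253 277]
jaw 186 [266 278]
cam in tool [ 8.47e-02 -1.00e-04 -1.42e-01] [[0.001, 1.0, 0.001], [-0.946, 0.001, -0.326], [-0.326, -0.0, 0.946]]
```

```bash
python3 -m crank '[[0,0,0,0,0.001,0.004,0],[0,0,0,0,0.001,0.008,0],[0,0,0,0,0.001,0.012,0],[0,0,0,0,0.001,0.015,0],[0,0,0,0,0.001,0.015,0]]'|grep -E "^t|ee_pos|contact"
python3 -m crank '[[0,0,0,0,0,0.002,0],[0,0,0,0,0,0.004,0],[0,0,0,0,0,0.004,0]]'|grep -E "^t|ee_pos|contact"
python3 -m crank '[[0,0,0,0,0,0.002,0],[0,0,0,0,0,0.003,0],[0,0,0,0,0,0.003,0]]'|grep -E "^t|ee_pos|contact"
```

```text
t: 14.25
ee_pos: [0.4777, -0.2652, 0.0408]
tool_rot: [0.057, 0.998, -0.001, 0.001]
contact_force: [0.4, -0.2, -1.1]
t: 14.55
ee_pos: [0.479, -0.2657, 0.0392]
tool_rot: [0.056, 0.998, -0.001, 0.002]
contact_force: [-1.0, 2.4, 9.8]
t: 14.85
ee_pos: [0.4801, -0.266, 0.0374]
tool_rot: [0.056, 0.998, -0.001, 0.003]
contact_force: [-1.9, 4.0, 15.2]
```

```bash
python3 -m crank '[[0,0,0,0,0.001,0.001,0],[0,0,0,0,0.0015,0.002,0],[0,0,0,0,0.0015,0.002,0]]'|grep -E "^t|ee_pos|tool|contact"
python3 -m crank '[[0,0,0,0,0,0.002,0],[0,0,0,0,0,0.002,0]]'|grep -E "^t|ee_pos|tool|contact"
```

```text
t: 15.15
ee_pos: [0.4808, -0.2657, 0.0358]
tool_rot: [0.056, 0.998, -0.003, 0.004]
contact_force: [-2.5, 1.2, 14.8]
t: 15.35
ee_pos: [0.4813, -0.2657, 0.0334]
tool_rot: [0.056, 0.998, -0.003, 0.005]
contact_force: [0.8, 1.1, 10.5]
```

```bash
python3 -m crank '[[0,0,0,0,0,0.002,0],[0,0,0,0,0,0.002,0]]'|grep -E "^t|ee_pos|tool|contact"
python3 -m crank '[[0,0,0,0,0,0.001,0],[0,0,0,0,0,0.001,0]]'|grep -E "^t|ee_pos|tool|contact"
```

```text
t: 15.55
ee_pos: [0.4814, -0.2656, 0.0307]
tool_rot: [0.056, 0.998, -0.002, 0.005]
contact_force: [2.0, 0.4, 7.0]
t: 15.75
ee_pos: [0.481, -0.2655, 0.029]
tool_rot: [0.056, 0.998, -0.002, 0.004]
contact_force: [3.5, -0.6, 1.9]
```

```bash
python3 -m crank '[[0,0,0,0,0,0.001,0],[0,0,0,0,0,0.003,0],[0,0,0,0,0,0.003,0]]'|grep -E "^t|ee_pos|tool|contact"
python3 -m crank '[[0,0,0,0,0,0.002,0],[0,0,0,0,0,0.002,0],[0,0,0,0,0,0.002,0]]'|grep -E "^t|ee_pos|tool|contact"
```

```text
t: 16.05
ee_pos: [0.4771, -0.2645, 0.023]
tool_rot: [0.057, 0.998, -0.002, 0.0]
contact_force: [1.7, -6.1, -6.8]
t: 16.35
ee_pos: [0.4767, -0.2648, 0.0219]
tool_rot: [0.057, 0.998, -0.002, -0.0]
contact_force: [-1.6, -5.2, 0.5]
```

Snapped home (axis ≈ 40.6 mm, force gone). Relieve the small side load, let go, and rise.

```bash
python3 -m crank '[[0,0,0,0,-0.0015,0,0],[0,0,0,0,-0.002,0,0],[0,0,0,0,-0.002,0,0.8],[0,0,0,0,-0.002,0,0.8],[0,0,0,0,-0.002,0,0.8],[0,0,0,0,-0.002,0,0.8],[0,0,0,0,-0.002,0,0.8]]'|grep -E "^t|ee_pos|contact|grip"
python3 -m crank '[[0,0,0,0,0,-0.01,0.8],[0,0,0,0,0,-0.03,0.8],[0,0,0,0,0,-0.06,0.8],[0,0,0,0,0,-0.1,0.8],[0,0,0,0,0,-0.14,0.8],[0,0,0,0,0,-0.17,0.8],[0,0,0,0,0,-0.17,0.8]]'|grep -E "^t|ee_pos|contact|grip"
python3 - <<'E'
from h import *
from plant import optics
L=[]
for n in("scene","wrist","top"):
    a=optics.read_camera(n);np.savez(f"pics/f{n}.npz",**a)
    L.append(a["pixels"])
A=cv2.resize(L[0][170:270,90:210],(480,400),interpolation=cv2.INTER_CUBIC);B=cv2.resize(L[1][0:384,130:390],(271,400))
cv2.imwrite("pics/v6.png",np.hstack([A,B]))
E
```

```text
t: 17.05
ee_pos: [0.478, -0.2658, 0.0223]
tool_rot: [0.057, 0.998, -0.001, 0.001]
contact_force: [-0.1, -0.2, -0.0]
grip_width: 0.8
grip_force: 0.0
t: 17.75
ee_pos: [0.4808, -0.2678, 0.1989]
tool_rot: [0.057, 0.998, -0.004, 0.006]
contact_force: [-0.5, -0.3, -0.5]
grip_width: 0.799
grip_force: 0.0
```

View pics/v6.png

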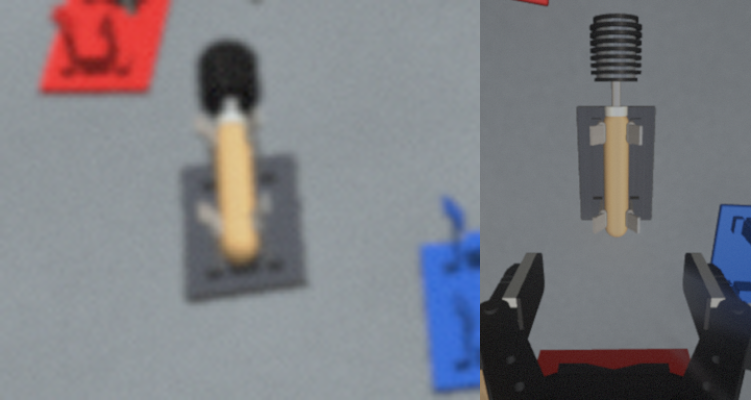

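The brush lies centred between both jaw pairs (wrist crop u≈617, v 115–235) and is released with the gripper clear above it.

```bash
python3 -c "
from plant import workorder; print(workorder.hand_in())"
```

```text
the job is handed in; nothing more can be done
None
```

I brushed out the cup (bottom, up to the mouth, bottom again), snapped the brush home in the steel rack, let go and handed the job in at about 18 s; the jar, lid and can were not touched.

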